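Set the saw guide square to the board, up to the dowel

ROBOT

A 6-joint arm with a two-finger parallel gripper is mounted at the origin on a cart in front of the work surface, level with it; the furniture and walls round the work are solid. World frame = base frame: x ahead of the robot, y to its left, z up, the work surface at z = 0. Lengths are in m, angles in rad, forces in N, time in s.
With the tool pointing down it reaches from about 0.35 to 0.775 m from the base axis. Payload 5.5 kg.
Tool frame: the origin (TCP) lies between the finger pads; the fingertips stand 25 mm ahead of it and the grasp point (between the pads) lies 6 mm ahead of it; z points along the fingers, y is the line along which they close (so a half turn about z gives the same grasp; the last joint's range is limited). The gripper opens to 85 mm and grips with 20 to 120 N. Pads are 22 mm wide; open, the fingers measure 114 mm over their backs; the gripper's body (76 mm by 85 mm) begins 54 mm behind the grasp point. The pads swing forward as they close: fully open they stand 13 mm farther back than shut.
Start: joints at [-1.287, 0.313, 0.046, 1.304, 0, 1.431], TCP at [0.236, -0.524, 0.256] pointing down, gripper open.
Joint ranges: [-2.76, 2.76], [-0.86, 1.69], [-1.03, 1.26], [-2.2, 2.34], [-1.47, 1.5], [-3.14, 3.14]. Speed limits (rad/s): [2.57, 2.57, 3.14, 3.14, 3.14, 3.14].

INTERFACE

Orientations are given as a rotation vector (axis times angle).
In Python, from station import get_obs, grab_frame, close_job gives the robot as it stands.
- The arm moves only by the tool drive_tool, never from a script. Its argument "increments" is a list of rows, each an object of numbers: "claw": the finger opening in mm, from 0 to 85.4; "x", "y", "z": the shift along the world's x, y, z in mm; "rx", "ry", "rz": the turn, a rotation vector about the world's x, y, z in degrees. A call has 1 to 8 rows; each row is the pose to reach, as a shift and turn from the pose commanded when the call began; what a row does not reach only later rows make up. A row lasts 1/10 s, in which the tool goes at most 50 mm and 8.59 degrees, less where a joint would pass 70% of its speed; a pose out of reach is approached as far as the arm can. A call with a gripper value outside its range is refused whole. The fingers move at their own pace and stop on an object; "newtons" is the grip in N (left out, the last holds). Time passes only in rows, so rows that repeat a pose let the fingers close. It gives the time, the measured TCP pose, the force, the opening and the grip force at its end, in the units of the state.
- get_obs(): the state, without advancing time (a new reading comes with each control period).
- grab_frame(name): name is "side" or "top" or "wrist"; returns a dict with "frame" (480x640x3 uint8, blue, green, red), "intrinsics" (3x3 intrinsics, pixels), "world_to_cam" (4x4, takes a point from world to camera coordinates); the wrist camera has in their place "T_tool_cam" (4x4, takes a point from camera to tool coordinates, whose origin is the TCP and whose axes are the flange's). Camera axes: x right, y down, z forward; pixel columns grow to the right and rows downward; lengths in m; the calibration is good to about 2 mm. A picture is of the moment at which its call begins: read the wrist's pose just before it. There is no depth.
- close_job(): hands the job in; it is judged then, once.
The state is a dict: "clock": time; "joints": joint angles; "joint_vel": joint speeds; "tau": joint torques, N m; "tcp_pos": TCP position; "tool_rot": TCP orientation; "force": force on the tool from outside, world axes, zero at the start; "ft_torque": the same for the moment, N m; "grip_width": finger opening in m; "grasp_force": force on a finger pad.
Only numpy, scipy, OpenCV 4.12 (cv2) and the standard library are available. Lean on these libraries where they do the work, as an engineer would, in place of code of your own. Each camera call takes 0.05 s, during which the arm holds its last target. There are 200 camera calls.

TASK

Set the T-shaped saw guide up for a cut: slide it over the grey sheet, without lifting or tipping it, until its wooden stock lies flush along the near edge of the board and the side of its blade touches the upright wooden dowel (not the bolt head). Leave it there, touching the dowel and flush along the whole length of the stock, and do not disturb the other things on the bench.

Things in the scene. Friction and masses are not known exactly. Their poses are not given: they have to be found in the camera images.
- guide: loose T-shaped saw guide on the sheet before the board. Dark wooden stock 36 (x) x 140 (y) x 30 (z) mm; from the middle of its +x face an aluminium blade, 30 mm wide and 4 thick, stands out 90 mm, its underside 17 mm above the sheet so that it passes over the 14 mm board. Origin: centre of the stock's underside; x along the blade to the board, y along the stock. About 0.35 kg.
- face_left (a point): point on the stock's +x face (the face that goes against the board), 68 mm to the +y side of the guide's middle, 7 mm above the sheet
- face_right (a point): the same, 68 mm to the -y side of the guide's middle
- board: pale wooden board 110 (x) x 400 (y) x 14 (z) mm, lying flat and fixed on the sheet. Origin: centre of its underside; y along its length, z up. Its straight near edge (towards the robot) is the face at x = -55 mm.
- sheet: flat grey sheet 400 (x) x 600 (y) x 10 (z) mm, fixed on the bench; its top, on which the board and the guide lie, is at z = 0.010. Origin: centre of its underside.
- dowel: round upright wooden dowel, 14 mm in diameter and 40 mm tall, fixed in the board's top about 30 mm in from the near edge, left or right of the guide's blade. Origin: centre of its foot on the board's top, z up.
- bolt: low domed steel bolt head on a washer (34 mm across, 11 mm tall) that holds the board down, on the other side of the blade from the dowel. Origin: centre of its foot on the board's top.
- tea_cup: bystander: clear cup of brown tea, 95x95x132 mm, on the left, near the robot; origin: centre of its underside
- empty_cup: bystander: empty clear cup, 95x95x132 mm, on the right, near the robot; origin: centre of its underside
- pick_tin: bystander: flat green tin, 67x98x32 mm, past the board's left end; origin: centre of its underside
- gas_lighter: bystander: long gas lighter with a yellow handle, 33x199x19 mm, past the board's right end; origin: centre of its underside
- thermometer: bystander: closed red pocket thermometer, 41x150x18 mm, on the sheet's right side, lying along x; origin: centre of its underside

How it is judged:
By the outcome, as a careful person would: the job done as asked, in the order asked, and still so for the second after the job is handed in, with the robot touching nothing.
It also fails if it takes over 59 s, if anything falls off the work surface, if the arm or the gripper's body presses on something with over 40 N, if the wrist force passes 120 N, or if a joint passes its speed limit or range.

## Working session

There is one attempt and no reset: what is moved stays moved. The work goes in short steps, Python scripts to look and compute and a tool call to move; the robot and the scene stay as the last step left them, time stands still between calls to the robot, and variables do not carry over. Pictures are saved under pics/ and viewed, at most 10 in all, crops included, and the job is handed in when it is done.

Besides the shell and the picture viewer there is one more tool, called after "Emit:" in YAML: its name, and indented under it one key for each argument. drive_tool: Moves the arm, as the interface text tells. Its arguments: {"type":"object","properties":{"increments":{"type":"array","items":{"type":"object","properties":{"claw":{"type":"number"},"x":{"type":"number"},"y":{"type":"number"},"z":{"type":"number"},"rx":{"type":"number"},"ry":{"type":"number"},"rz":{"type":"number"}}}},"newtons":{"type":"number"}},"required":["increments"]}

```bash
mkdir -p pics; ls; python3 - <<'E'
from station import *
import cv2,numpy as np
o=get_obs();print(o)
for n in("top","side"):
    f=grab_frame(n);cv2.imwrite(f"pics/{n}0.png",f["frame"]);np.savez(f"pics/{n}0.npz",**f)
    print(n,f["intrinsics"],f["world_to_cam"])
E
```

```text
pics
{'clock': 0.0, 'joints': array([-1.28659061e+00,  3.14015280e-01,  4.49714965e-02,  1.30358800e+00,
        2.32639817e-06,  1.43116617e+00]), 'joint_vel': array([ 0.0006829 ,  0.00043018,  0.00206404, -0.00197227,  0.00058072,
        0.00022049]), 'tau': array([-1.28305011e-03, -4.80622315e+01,  2.98537624e+01,  1.94636313e-02,
       -6.16889452e-05,  6.14057285e-06]), 'tcp_pos': array([ 0.2363191 , -0.52368399,  0.2553973 ]), 'tool_rot': array([-3.06952315e+00, -6.60402789e-01,  2.04470099e-04]), 'force': array([-0.35504946, -0.24645921,  0.19949035]), 'ft_torque': array([-0.00365222, -0.02346749, -0.05782282]), 'grasp_force': 0.0, 'grip_width': 0.0851095532389209}
top [[466.72190085   0.         326.53445217]
 [  0.         466.72190085 240.02072812]
 [  0.           0.           1.        ]] [[-8.32352394e-03 -9.99963734e-01 -1.80256060e-03 -1.00501092e-02]
 [-9.92835645e-01  8.47904015e-03 -1.19186780e-01  5.61465729e-01]
 [ 1.19197742e-01  7.97592396e-04 -9.92870214e-01  1.05699538e+00]
 [ 0.00000000e+00  0.00000000e+00  0.00000000e+00  1.00000000e+00]]
side [[517.51924618   0.         307.24680923]
 [  0.         517.51924618 235.09360074]
 [  0.           0.           1.        ]] [[-0.97358649 -0.22755238  0.01868843  0.5756026 ]
 [-0.1144539   0.41558677 -0.90232363  0.14199339]
 [ 0.19755922 -0.88062907 -0.43065393  1.10847827]
 [ 0.          0.          0.          1.        ]]
```

View pics/top0.png

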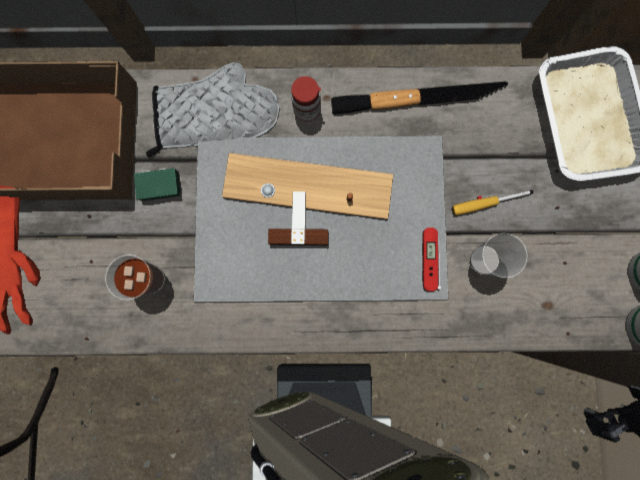

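View pics/side0.png

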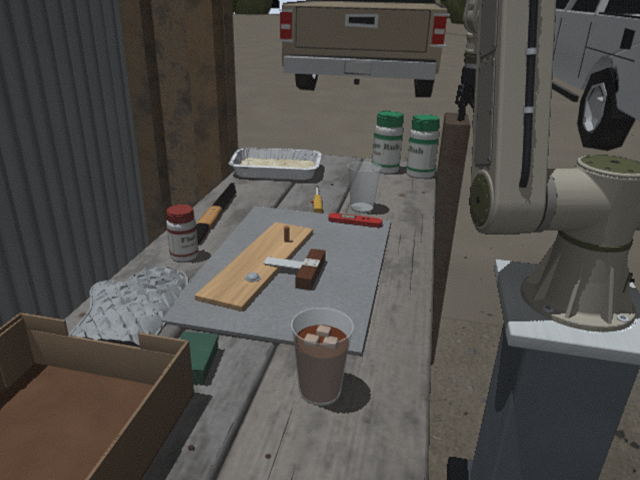

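The top view shows the guide's stock at about (298,237) with the blade up to (298,192). The dowel is at (350,198), to the right (-y), the bolt at (267,190), and the board is turned about 6° (right end nearer the robot). The side view agrees with this. Next I'll measure with masks.

```bash
cat > h.py <<'E'
import cv2,numpy as np
def ray(K,W2C,px,z):
    "pixels (n,2) -> world points on plane z"
    px=np.atleast_2d(px).astype(float);R=W2C[:3,:3];c=-R.T@W2C[:3,3]
    d=(R.T@np.linalg.inv(K)@np.c_[px,np.ones(len(px))].T).T
    return c+d*((z-c[2])/d[:,2])[:,None]
def proj(K,W2C,p):
    q=(W2C[:3,:3]@np.atleast_2d(p).T).T+W2C[:3,3];u=(K@q.T).T;return u[:,:2]/u[:,2:]
def blob(hsv,lo,hi,roi):
    m=cv2.inRange(hsv,np.array(lo),np.array(hi));k=np.zeros_like(m);x0,y0,x1,y1=roi;k[y0:y1,x0:x1]=m[y0:y1,x0:x1]
    cs=cv2.findContours(k,cv2.RETR_EXTERNAL,cv2.CHAIN_APPROX_NONE)[0]
    return max(cs,key=cv2.contourArea)[:,0]
def rect(P):
    r=cv2.minAreaRect(P[:,:2].astype(np.float32)*1000);return np.round(r[0],1),np.round(r[1],1),round(r[2],2),np.round(cv2.boxPoints(r),1).tolist()
E
python3 - <<'E'
from h import *
f=np.load("pics/top0.npz");K,W=f["intrinsics"],f["world_to_cam"];im=f["frame"];h=cv2.cvtColor(im,cv2.COLOR_BGR2HSV)
print("cam",-W[:3,:3].T@W[:3,3])
for n,(u,v) in dict(stock=(280,237),stockface=(280,244),blade=(298,205),board=(320,190),sheet=(220,260),dowel=(350,196),shadow=(310,207),bolt=(267,190)).items(): print(n,h[v,u])
for n,lo,hi,roi,z in [("stock",(0,90,20),(12,255,120),(255,222,340,255),.04),("board",(8,60,120),(25,200,255),(210,145,400,225),.024),("blade",(0,0,215),(180,40,255),(285,185,312,250),.031)]:
    c=blob(h,lo,hi,roi);print(n,len(c),c.min(0),c.max(0),rect(ray(K,W,c,z)))
cv2.imwrite("pics/crop0.png",cv2.resize(im[145:260,215:400],None,fx=4,fy=4,interpolation=cv2.INTER_CUBIC))
E
```

```text
cam [ 0.43136807 -0.01565349  1.11636041]
stock [  9 158  92]
stockface [  4 115  31]
blade [ 40   3 241]
board [ 17 108 212]
sheet [ 75   7 154]
dowel [ 12 159 154]
shadow [ 17 111 200]
bolt [100  15 211]
stock 71 [268 229] [290 244] (array([569.8,  95.7]), array([51.5, 35.2]), 89.51, [[552.0, 70.0999984741211], [587.2000122070312, 69.80000305175781], [587.5999755859375, 121.19999694824219], [552.5, 121.5]])
board 443 [222 153] [392 218] (array([695.1,  30. ]), array([399., 110.]), 81.92, [[612.5999755859375, -159.8000030517578], [721.5, -175.1999969482422], [777.5, 219.8000030517578], [668.7000122070312, 235.1999969482422]])
blade 122 [292 192] [304 242] (array([617.3,  52. ]), array([ 28.3, 119.5]), 89.85, [[557.5, 38.0], [677.0, 37.70000076293945], [677.0999755859375, 66.0], [557.5, 66.30000305175781]])
```

View pics/crop0.png

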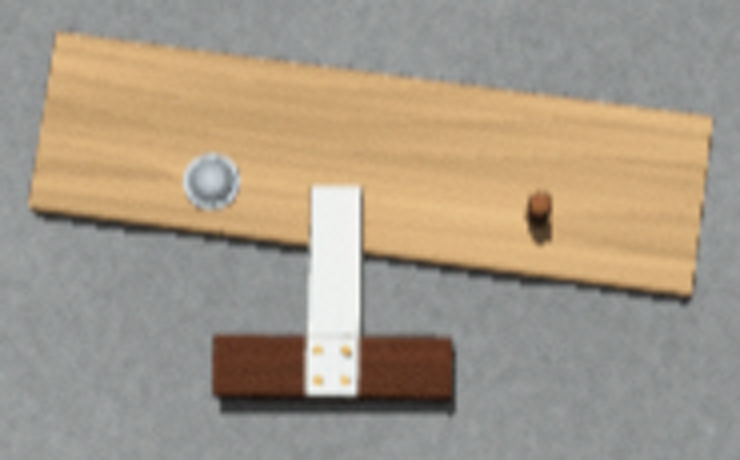

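```bash
python3 - <<'E'
from h import *
f=np.load("pics/top0.npz");K,W=f["intrinsics"],f["world_to_cam"];im=f["frame"];h=cv2.cvtColor(im,cv2.COLOR_BGR2HSV)
c=blob(h,(0,125,20),(16,255,190),(340,185,360,210));print(c.min(0),c.max(0))
print(h[190:208,350].tolist())
a=np.array([.0561,.395]);a/=np.linalg.norm(a);u=np.array([a[1],-a[0]]);n0=np.array([.6126,-.1598])
(cx,cy)=(c[:,0].min()+c[:,0].max())/2, c[:,1].min()
top=ray(K,W,[[cx,cy-.5]],.064)[0,:2]-np.array([.007,0])   # far rim of top
print("dowel",top,"inset",(top-n0)@u)
d=top; 
# guide target
s=(d-n0)@a+.022; t=n0+a*s-u*.018
print("yaw deg",np.degrees(np.arctan2(u[1],u[0])),"target",t,"u",u,"a",a)
E
```

```text
[347 193] [352 201]
[[17, 111, 207], [17, 108, 211], [16, 111, 198], [14, 128, 174], [12, 150, 165], [11, 155, 160], [12, 159, 154], [11, 155, 130], [13, 156, 85], [10, 145, 44], [11, 138, 37], [15, 140, 51], [16, 122, 71], [17, 117, 83], [16, 113, 86], [16, 114, 107], [17, 114, 175], [17, 105, 219]]
dowel [ 0.66028169 -0.06851703] inset 0.03437226640149701
yaw deg -8.083389985334438 target [ 0.61152329 -0.03937132] u [ 0.99006446 -0.14061422] a [0.14061422 0.99006446]
```

Emit:
drive_tool:
  increments:
    - {"x":24,"y":43,"rz":8,"claw":70}
    - {"x":48,"y":87,"rz":16,"claw":70}
    - {"x":71,"y":130,"rz":24,"claw":70}
    - {"x":95,"y":174,"rz":32,"claw":70}
    - {"x":119,"y":217,"rz":40,"claw":70}
    - {"x":143,"y":261,"rz":48,"claw":70}
    - {"x":167,"y":307,"rz":57,"claw":70}
    - {"x":190,"y":350,"rz":65.7,"claw":70}

```text
schema error: expected keys claw, x, y, z, rx, ry, rz
```

Emit:
drive_tool:
  increments:
    - {"x":24,"y":43}
    - {"x":48,"y":87}
    - {"x":71,"y":130}
    - {"x":95,"y":174}
    - {"x":119,"y":217}
    - {"x":143,"y":261}
    - {"x":143,"y":264}
    - {"x":143,"y":264}

```text
schema error: expected keys claw, x, y, z, rx, ry, rz
```

Emit:
drive_tool:
  increments:
    - {"x":24,"y":43,"z":0,"rx":0,"ry":0,"rz":8,"claw":70}
    - {"x":48,"y":87,"z":0,"rx":0,"ry":0,"rz":16,"claw":70}
    - {"x":71,"y":130,"z":0,"rx":0,"ry":0,"rz":24,"claw":70}
    - {"x":95,"y":174,"z":0,"rx":0,"ry":0,"rz":32,"claw":70}
    - {"x":119,"y":217,"z":0,"rx":0,"ry":0,"rz":40,"claw":70}
    - {"x":143,"y":261,"z":0,"rx":0,"ry":0,"rz":48,"claw":70}
    - {"x":167,"y":307,"z":0,"rx":0,"ry":0,"rz":57,"claw":70}
    - {"x":190,"y":350,"z":0,"rx":0,"ry":0,"rz":65.7,"claw":70}

```text
clock: 0.9
tcp_pos: [0.4264, -0.1729, 0.2562]
tool_rot: [-2.225, -2.217, -0.0]
force: [1.1, -0.4, -0.2]
grip_width: 0.0699
grasp_force: 0.0
```

Emit:
drive_tool:
  increments:
    - {"x":24,"y":43,"z":0,"rx":0,"ry":0,"rz":0,"claw":70}
    - {"x":48,"y":87,"z":0,"rx":0,"ry":0,"rz":0,"claw":70}
    - {"x":71,"y":130,"z":0,"rx":0,"ry":0,"rz":0,"claw":70}
    - {"x":95,"y":174,"z":-10,"rx":0,"ry":0,"rz":0,"claw":70}
    - {"x":119,"y":217,"z":-30,"rx":0,"ry":0,"rz":0,"claw":70}
    - {"x":143,"y":250,"z":-60,"rx":0,"ry":0,"rz":0,"claw":70}
    - {"x":143,"y":264,"z":-90,"rx":0,"ry":0,"rz":0,"claw":70}
    - {"x":143,"y":264,"z":-90,"rx":0,"ry":0,"rz":0,"claw":70}

```text
clock: 1.7
tcp_pos: [0.566, 0.0915, 0.1609]
tool_rot: [-2.223, -2.211, 0.01]
force: [-0.4, 0.1, -0.5]
grip_width: 0.07
grasp_force: 0.0
```

```bash
python3 - <<'E'
from station import *
from h import *
o=get_obs();f=grab_frame("wrist");cv2.imwrite("pics/w1.png",f["frame"]);print(o["tcp_pos"],o["tool_rot"],f["T_tool_cam"],f["intrinsics"])
f.update(pos=o["tcp_pos"],rot=o["tool_rot"]);np.savez("pics/w1.npz",**f)
E
```

```text
[0.56598992 0.0915284  0.16092517] [-2.22256792 -2.21053799  0.01042896] [[-6.55484561e-04 -9.47147153e-01 -3.20798755e-01  8.30841830e-02]
 [ 9.99999186e-01 -9.72143170e-04  8.26931539e-04 -4.33048855e-04]
 [-1.09508817e-03 -3.20797952e-01  9.47147019e-01 -1.18970713e-01]
 [ 0.00000000e+00  0.00000000e+00  0.00000000e+00  1.00000000e+00]] [[348.86747901   0.         317.86056258]
 [  0.         348.86747901 239.63030157]
 [  0.           0.           1.        ]]
```

View pics/w1.png

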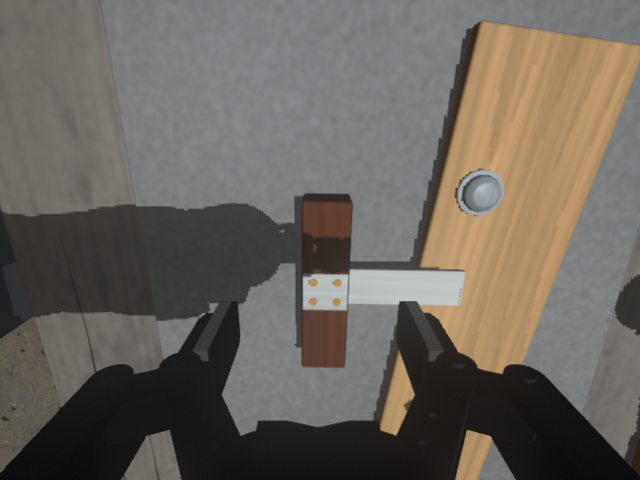

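The wrist view shows the stock (302–352, 195–367) with the blade at rows 268–305 to the right, the bolt at (482,192), and the dowel hidden near (410,405). I'll check my numbers from this view.

```bash
cat >> h.py <<'E'
from scipy.spatial.transform import Rotation as Ro
def wristW(f,pos,rot):
    T=np.eye(4);T[:3,:3]=Ro.from_rotvec(rot).as_matrix();T[:3,3]=pos;return np.linalg.inv(T@f["T_tool_cam"])
E
python3 - <<'E'
from station import *
from h import *
o=get_obs();f=grab_frame("wrist");f.update(pos=o["tcp_pos"],rot=o["tool_rot"]);np.savez("pics/w2.npz",**f)
print(o["clock"],o["tcp_pos"],o["tool_rot"])
K=f["intrinsics"];W=wristW(f,f["pos"],f["rot"]);h=cv2.cvtColor(f["frame"],cv2.COLOR_BGR2HSV)
m=cv2.inRange(h,np.array((0,90,20)),np.array((14,255,130)))
m2=cv2.inRange(h,np.array((8,60,120)),np.array((25,200,255)))
# stock rows: left/right edges, top plane; left edge clean
for r in (205,222,240,255,330,350):
    x=np.flatnonzero(m[r,280:370])+280;P=ray(K,W,[[x[0]-.5,r],[x[-1]+.5,r]],.04);print(r,x[0],x[-1],np.round(P[:,:2]*1000,1).tolist())
E1=[]
for r in range(60,330,15):
    if 255<r<315: continue
    x=np.flatnonzero(m2[r,380:])+380;E1.append([x[0]-.5,r])
P=ray(K,W,E1,.024);k=np.polyfit(P[:,1],P[:,0],1);print("board edge yaw",-np.degrees(np.arctan(k[0])),"x at y=0",k[1]*1000,"resid",np.abs(np.polyval(k,P[:,1])-P[:,0]).max()*1000)
c=blob(h,(0,0,150),(180,50,255),(352,262,470,312));print(rect(ray(K,W,c,.031)))
E
```

```text
1.75 [0.56684405 0.09015321 0.16349807] [-2.22582148 -2.2108394   0.00788914]
205 301 349 [[553.7, 117.1], [588.5, 116.9]]
222 301 349 [[553.4, 104.6], [588.7, 104.4]]Traceback (most recent call last):
  File "<stdin>", line 10, in <module>
IndexError: index 0 is out of bounds for axis 0 with size 0
```

Emit:
drive_tool:
  increments:
    - {"x":1,"y":0,"z":-30,"rx":0,"ry":0,"rz":0,"claw":70}
    - {"x":1,"y":0,"z":-60,"rx":0,"ry":0,"rz":0,"claw":70}
    - {"x":1,"y":0,"z":-90,"rx":0,"ry":0,"rz":0,"claw":70}
    - {"x":1,"y":0,"z":-105,"rx":0,"ry":0,"rz":0,"claw":70}
    - {"x":1,"y":0,"z":-110,"rx":0,"ry":0,"rz":0,"claw":70}
    - {"x":1,"y":0,"z":-110,"rx":0,"ry":0,"rz":0,"claw":70}
    - {"x":1,"y":0,"z":-110,"rx":0,"ry":0,"rz":0,"claw":60}
    - {"x":1,"y":0,"z":-110,"rx":0,"ry":0,"rz":0,"claw":50}

```text
clock: 2.6
tcp_pos: [0.5714, 0.0889, 0.0581]
tool_rot: [2.231, 2.209, 0.004]
force: [0.1, -0.2, 0.5]
grip_width: 0.05
grasp_force: 0.0
```

```bash
python3 - <<'E'
from station import *
from h import *
f=grab_frame("side");o=get_obs();print(o["clock"],o["tcp_pos"],o["tool_rot"],o["grip_width"],o["force"])
cv2.imwrite("pics/s1.png",cv2.resize(f["frame"][180:330,220:400],None,fx=4,fy=4,interpolation=cv2.INTER_CUBIC))
E
```

```text
2.65 [0.57118432 0.08896794 0.05786338] [2.23059734 2.20948446 0.0030748 ] 0.050502279227516524 [ 0.60376814 -0.0193423  -0.34960327]
```

View pics/s1.png

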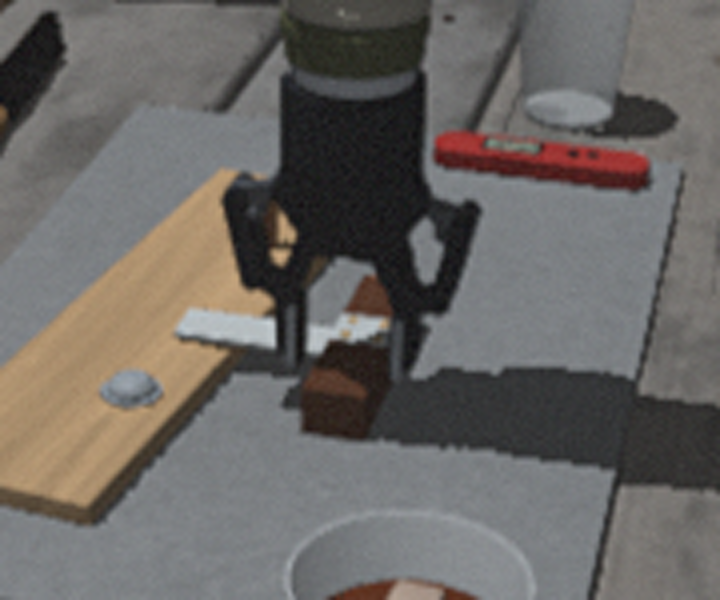

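The side view shows the fingers straddling the stock to the left of the blade, with the front tip at crop (290,365). I'll work out that tip's height.

```bash
python3 - <<'E'
from h import *
f=np.load("pics/side0.npz")
for z in (.02,.025,.03,.035,.04):
    p=proj(f["intrinsics"],f["world_to_cam"],[[.596,.1,z],[.604,.1,z],[.546,.1,z]]);print(z,np.round((p-[220,180])*4,0).tolist())
E
```

```text
0.02 [[299.0, 399.0], [285.0, 397.0], [389.0, 411.0]]
0.025 [[300.0, 391.0], [285.0, 389.0], [389.0, 403.0]]
0.03 [[300.0, 383.0], [285.0, 381.0], [390.0, 395.0]]
0.035 [[300.0, 375.0], [285.0, 373.0], [390.0, 387.0]]
0.04 [[300.0, 367.0], [285.0, 365.0], [390.0, 379.0]]
```

Emit:
drive_tool:
  increments:
    - {"x":0,"y":0,"z":-7,"rx":0,"ry":0,"rz":0,"claw":50}
    - {"x":0,"y":0,"z":-7,"rx":0,"ry":0,"rz":0,"claw":50}
    - {"x":0,"y":0,"z":-7,"rx":0,"ry":0,"rz":0,"claw":44}
    - {"x":0,"y":0,"z":-7,"rx":0,"ry":0,"rz":0,"claw":38}
    - {"x":0,"y":0,"z":-7,"rx":0,"ry":0,"rz":0,"claw":30}
    - {"x":0,"y":0,"z":-7,"rx":0,"ry":0,"rz":0,"claw":30}
    - {"x":0,"y":0,"z":-7,"rx":0,"ry":0,"rz":0,"claw":30}
    - {"x":0,"y":0,"z":-7,"rx":0,"ry":0,"rz":0,"claw":30}
  newtons: 30

```text
clock: 3.45
tcp_pos: [0.5702, 0.0892, 0.0494]
tool_rot: [2.231, 2.211, 0.001]
force: [-0.3, 1.3, 1.1]
grip_width: 0.0355
grasp_force: 31.5
```

Emit:
drive_tool:
  increments:
    - {"x":3,"y":-8,"z":0,"rx":0,"ry":0,"rz":-1.2,"claw":30}
    - {"x":8,"y":-20,"z":0,"rx":0,"ry":0,"rz":-2.6,"claw":30}
    - {"x":14,"y":-34,"z":0,"rx":0,"ry":0,"rz":-4,"claw":30}
    - {"x":21,"y":-48,"z":0,"rx":0,"ry":0,"rz":-5.4,"claw":30}
    - {"x":29,"y":-62,"z":0,"rx":0,"ry":0,"rz":-6.6,"claw":30}
    - {"x":37,"y":-76,"z":0,"rx":0,"ry":0,"rz":-7.5,"claw":30}
    - {"x":43,"y":-87,"z":0,"rx":0,"ry":0,"rz":-7.5,"claw":30}
    - {"x":43,"y":-87,"z":0,"rx":0,"ry":0,"rz":-7.5,"claw":30}

```text
clock: 4.25
tcp_pos: [0.6149, -0.0009, 0.0495]
tool_rot: [2.372, 2.055, -0.0]
force: [0.3, -1.9, 2.5]
grip_width: 0.0351
grasp_force: 31.7
```

```bash
python3 - <<'E'
from station import *
from h import *
o=get_obs();w=grab_frame("wrist");t=grab_frame("top");w.update(pos=o["tcp_pos"],rot=o["tool_rot"]);np.savez("pics/w3.npz",**w);np.savez("pics/t3.npz",**t)
print(o["clock"],o["tcp_pos"],o["tool_rot"],o["force"],o["grip_width"])
cv2.imwrite("pics/w3.png",w["frame"])
E
```

```text
4.25 [ 0.61490705 -0.00086684  0.04946194] [ 2.37165872e+00  2.05513028e+00 -2.90584081e-04] [ 0.27829714 -1.94577501  2.48647025] 0.03514301463097884
```

View pics/w3.png

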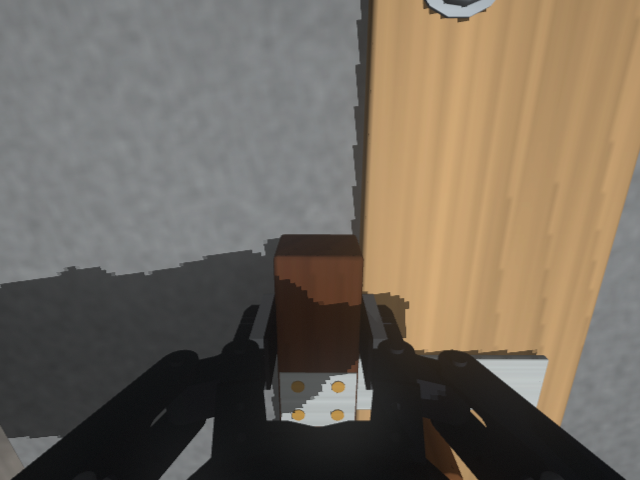

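The wrist view shows the gripped stock nearly parallel to the board's near edge: front edge at column ~362, board edge ~365–372, blade at lower right with the dowel hidden. Next I'll measure the gap and angle.

```bash
cat > m.py <<'E'
from h import *
import sys
def meas(wn):
    f=np.load(wn);K=f["intrinsics"];W=wristW(f,f["pos"],f["rot"]);h=cv2.cvtColor(f["frame"],cv2.COLOR_BGR2HSV)
    mb=cv2.inRange(h,np.array((8,60,120)),np.array((25,200,255)));ms=cv2.inRange(h,np.array((0,90,20)),np.array((14,255,130)))
    def fit(px,z):
        P=ray(K,W,px,z);k=np.polyfit(P[:,1],P[:,0],1)
        r=np.abs(np.polyval(k,P[:,1])-P[:,0]);g=r<=np.median(r)*3+1e-4;k=np.polyfit(P[g,1],P[g,0],1)
        return k,r[g].max()*1000,P[:,1].min(),P[:,1].max()
    b=fit([[np.flatnonzero(mb[r,330:])[0]+329.5,r] for r in range(10,225,5)],.024)
    B=[];F=[]
    for r in range(262,292,2):
        x=np.flatnonzero(ms[r,260:380])+260
        if len(x): B.append([x[0]-.5,r]);F.append([x[-1]+.5,r])
    s=fit(B,.04);t=fit(F,.04)
    for n,q in(("board",b),("back",s),("front",t)): print(n,"yaw",round(-np.degrees(np.arctan(q[0][0])),2),"x@y0",round(q[0][1]*1000,2),"res",round(q[1],2))
    print(np.round(F[:3],1).tolist())
meas(sys.argv[1])
E
python3 m.py pics/w3.npz
python3 - <<'E'
from h import *
f=np.load("pics/t3.npz");cv2.imwrite("pics/t3.png",cv2.resize(f["frame"][145:260,215:400],None,fx=4,fy=4,interpolation=cv2.INTER_CUBIC))
E
```

```text
board yaw -8.24 x@y0 634.8 res 0.19
back yaw -6.68 x@y0 597.59 res 0.21
front yaw -8.85 x@y0 632.5 res 0.2
[[363.5, 262.0], [362.5, 264.0], [362.5, 266.0]]
```

View pics/t3.png

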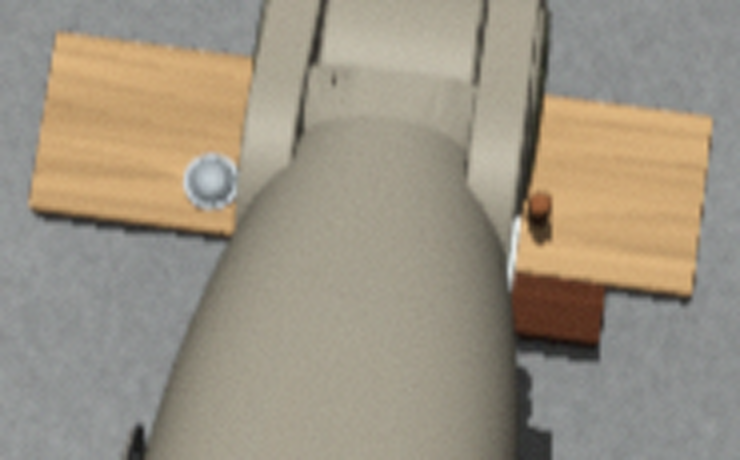

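The top crop shows the blade's right edge at ~521, the dowel's left rim at ~528 (about 4 mm apart), and the stock just short of the board. Now I'll ease it toward the dowel.

Emit:
drive_tool:
  increments:
    - {"x":0,"y":-1,"z":0,"rx":0,"ry":0,"rz":0,"claw":30}
    - {"x":0,"y":-2,"z":0,"rx":0,"ry":0,"rz":0,"claw":30}
    - {"x":0,"y":-3,"z":0,"rx":0,"ry":0,"rz":0,"claw":30}
    - {"x":0,"y":-3,"z":0,"rx":0,"ry":0,"rz":0,"claw":30}

```text
clock: 4.75
tcp_pos: [0.613, 0.0, 0.0494]
tool_rot: [-2.37, -2.061, -0.001]
force: [1.2, 3.2, 2.9]
grip_width: 0.0354
grasp_force: 31.7
```

Emit:
drive_tool:
  increments:
    - {"x":1,"y":0,"z":0,"rx":0,"ry":0,"rz":0,"claw":30}
    - {"x":2,"y":0,"z":0,"rx":0,"ry":0,"rz":0,"claw":30}
    - {"x":2,"y":0,"z":0,"rx":0,"ry":0,"rz":0,"claw":30}

```text
clock: 5.05
tcp_pos: [0.6132, -0.0, 0.0495]
tool_rot: [-2.369, -2.059, 0.003]
force: [-3.7, 2.7, 8.9]
grip_width: 0.0353
grasp_force: 32.4
```

Emit:
drive_tool:
  increments:
    - {"x":0,"y":-1,"z":0,"rx":0,"ry":0,"rz":0,"claw":30}
    - {"x":0,"y":-2,"z":0,"rx":0,"ry":0,"rz":0,"claw":30}
    - {"x":0,"y":-2,"z":0,"rx":0,"ry":0,"rz":0,"claw":30}
    - {"x":0,"y":-2,"z":0,"rx":0,"ry":0,"rz":0,"claw":30}

```text
clock: 5.45
tcp_pos: [0.6139, -0.0018, 0.0494]
tool_rot: [-2.369, -2.06, 0.001]
force: [-2.5, 3.3, 6.1]
grip_width: 0.0351
grasp_force: 32.1
```

```bash
cat > snap.py <<'E'
import sys
from station import *
from h import *
n=sys.argv[1]
o=get_obs();w=grab_frame("wrist");t=grab_frame("top");w.update(pos=o["tcp_pos"],rot=o["tool_rot"]);np.savez(f"pics/w{n}.npz",**w);np.savez(f"pics/t{n}.npz",**t)
print(o["clock"],o["tcp_pos"],o["tool_rot"],o["force"],o["ft_torque"],o["grip_width"])
im=t["frame"];h=cv2.cvtColor(im,cv2.COLOR_BGR2HSV)
print("top row195-200 S",h[196:201:2,340:352,1].tolist())
E
python3 snap.py 4; python3 m.py pics/w4.npz; python3 m.py pics/w4.npz|head -0; python3 - <<'E'
import cv2,numpy as np
h=cv2.cvtColor(np.load("pics/t3.npz")["frame"],cv2.COLOR_BGR2HSV);print("before",h[196:201:2,340:352,1].tolist())
E
```

```text
5.45 [ 0.61394787 -0.00184257  0.0494332 ] [-2.36903453e+00 -2.06005107e+00  8.19739859e-04] [-2.51977602  3.26026311  6.12562223] [ 0.75343175  0.30167766 -0.03089674] 0.03513665581621724
top row195-200 S [[33, 37, 37, 36, 37, 38, 35, 126, 153, 156, 155, 153], [39, 34, 37, 37, 37, 40, 89, 139, 160, 160, 156, 161], [42, 39, 34, 38, 35, 39, 110, 124, 159, 146, 148, 132]]
board yaw -8.31 x@y0 634.78 res 0.37
back yaw -6.99 x@y0 596.48 res 0.39
front yaw -8.28 x@y0 631.89 res 0.26
[[363.5, 262.0], [363.5, 264.0], [362.5, 266.0]]
before [[35, 36, 37, 35, 38, 94, 113, 139, 156, 153, 158, 157], [36, 33, 35, 36, 30, 97, 118, 129, 156, 168, 159, 155], [37, 36, 35, 11, 7, 76, 114, 127, 140, 173, 144, 125]]Exception ignored on flushing sys.stdout:
BrokenPipeError: [Errno 32] Broken pipe
```

Emit:
drive_tool:
  increments:
    - {"x":1,"y":0,"z":0,"rx":0,"ry":0,"rz":0,"claw":30}
    - {"x":2,"y":0,"z":0,"rx":0,"ry":0,"rz":0,"claw":30}
    - {"x":2,"y":0,"z":0,"rx":0,"ry":0,"rz":0,"claw":30}
    - {"x":2,"y":0,"z":0,"rx":0,"ry":0,"rz":0,"claw":30}

```text
clock: 5.95
tcp_pos: [0.6147, -0.0021, 0.0495]
tool_rot: [-2.369, -2.059, 0.004]
force: [-5.3, 3.1, 8.4]
grip_width: 0.0352
grasp_force: 32.5
```

Emit:
drive_tool:
  increments:
    - {"x":0,"y":-1,"z":0,"rx":0,"ry":0,"rz":0,"claw":30}
    - {"x":0,"y":-2,"z":0,"rx":0,"ry":0,"rz":0,"claw":30}
    - {"x":0,"y":-2,"z":0,"rx":0,"ry":0,"rz":0,"claw":30}
    - {"x":0,"y":-2,"z":0,"rx":0,"ry":0,"rz":0,"claw":30}

```text
clock: 6.35
tcp_pos: [0.6157, -0.0038, 0.0495]
tool_rot: [-2.369, -2.06, 0.001]
force: [-2.0, 3.6, 6.0]
grip_width: 0.0351
grasp_force: 32.2
```

```bash
python3 snap.py 5; python3 m.py pics/w5.npz
```

```text
6.35 [ 0.61568855 -0.00380113  0.04945352] [-2.36878529e+00 -2.05982525e+00  1.35040978e-03] [-1.98563962  3.62634171  6.00027358] [ 0.69915212  0.44872876 -0.0247446 ] 0.035086494868762856
top row195-200 S [[35, 33, 36, 33, 33, 34, 36, 57, 142, 155, 161, 155], [40, 40, 34, 35, 38, 37, 50, 115, 169, 153, 163, 146], [34, 44, 35, 36, 35, 40, 65, 114, 131, 147, 168, 144]]
board yaw -8.32 x@y0 634.79 res 0.41
back yaw -7.12 x@y0 598.38 res 0.2
front yaw -8.23 x@y0 633.74 res 0.2
[[362.5, 262.0], [362.5, 264.0], [362.5, 266.0]]
```

Emit:
drive_tool:
  increments:
    - {"x":0,"y":-1,"z":0,"rx":0,"ry":0,"rz":0,"claw":30}
    - {"x":0,"y":-2,"z":0,"rx":0,"ry":0,"rz":0,"claw":30}
    - {"x":0,"y":-2,"z":0,"rx":0,"ry":0,"rz":0,"claw":30}
    - {"x":0,"y":-2,"z":0,"rx":0,"ry":0,"rz":0,"claw":30}

```text
clock: 6.85
tcp_pos: [0.6157, -0.0043, 0.0494]
tool_rot: [-2.366, -2.06, -0.002]
force: [-3.0, 8.0, 7.2]
grip_width: 0.0352
grasp_force: 32.2
```

Emit:
drive_tool:
  increments:
    - {"x":1,"y":0,"z":0,"rx":0,"ry":0,"rz":0,"claw":30}
    - {"x":2,"y":0,"z":0,"rx":0,"ry":0,"rz":0,"claw":30}
    - {"x":2,"y":0,"z":0,"rx":0,"ry":0,"rz":0,"claw":30}
    - {"x":2,"y":0,"z":0,"rx":0,"ry":0,"rz":0,"claw":30}

```text
clock: 7.25
tcp_pos: [0.6159, -0.0043, 0.0495]
tool_rot: [-2.364, -2.059, 0.003]
force: [-7.2, 7.2, 11.5]
grip_width: 0.035
grasp_force: 32.7
```

```bash
python3 snap.py 6; python3 m.py pics/w6.npz
```

```text
7.25 [ 0.61587431 -0.00429286  0.04946384] [-2.36447189 -2.0587217   0.00264824] [-7.19532437  7.15091714 11.47727659] [1.48867244 1.3346198  0.08623986] 0.03495154496684537
top row195-200 S [[33, 37, 36, 35, 35, 35, 35, 62, 135, 154, 157, 159], [40, 37, 37, 36, 35, 38, 38, 68, 157, 152, 161, 137], [38, 38, 35, 35, 39, 40, 33, 68, 128, 159, 148, 127]]
board yaw -8.32 x@y0 634.79 res 0.38
back yaw -7.61 x@y0 598.27 res 0.19
front yaw -8.26 x@y0 633.86 res 0.19
[[362.5, 262.0], [362.5, 264.0], [362.5, 266.0]]
```

Emit:
drive_tool:
  increments:
    - {"x":0,"y":0,"z":0,"rx":0,"ry":0,"rz":0,"claw":50}
    - {"x":-2,"y":2,"z":0,"rx":0,"ry":0,"rz":0,"claw":50}
    - {"x":-2,"y":2,"z":0,"rx":0,"ry":0,"rz":0,"claw":50}
    - {"x":-2,"y":2,"z":15,"rx":0,"ry":0,"rz":0,"claw":50}
    - {"x":-2,"y":2,"z":40,"rx":0,"ry":0,"rz":0,"claw":50}
    - {"x":-2,"y":2,"z":70,"rx":0,"ry":0,"rz":0,"claw":50}
    - {"x":-2,"y":2,"z":90,"rx":0,"ry":0,"rz":0,"claw":50}
    - {"x":-2,"y":2,"z":90,"rx":0,"ry":0,"rz":0,"claw":50}

```text
clock: 8.15
tcp_pos: [0.6192, -0.0054, 0.1425]
tool_rot: [2.368, 2.057, 0.006]
force: [-0.3, -0.6, 0.0]
grip_width: 0.05
grasp_force: 0.0
```

Emit:
drive_tool:
  increments:
    - {"x":-20,"y":-10,"z":0,"rx":0,"ry":0,"rz":0,"claw":30}
    - {"x":-40,"y":-20,"z":0,"rx":0,"ry":0,"rz":0,"claw":10}
    - {"x":-60,"y":-30,"z":0,"rx":0,"ry":0,"rz":0,"claw":0}
    - {"x":-60,"y":-30,"z":0,"rx":0,"ry":0,"rz":0,"claw":0}
    - {"x":-60,"y":-30,"z":0,"rx":0,"ry":0,"rz":0,"claw":0}
    - {"x":-60,"y":-30,"z":0,"rx":0,"ry":0,"rz":0,"claw":0}

```text
clock: 8.75
tcp_pos: [0.5578, -0.0348, 0.1389]
tool_rot: [2.371, 2.06, 0.0]
force: [0.3, -0.7, -0.6]
grip_width: 0.0001
grasp_force: 0.0
```

```bash
python3 snap.py 7; python3 - <<'E'
from h import *
cv2.imwrite("pics/w7.png",np.load("pics/w7.npz")["frame"])
E
```

```text
8.75 [ 0.55778661 -0.03478327  0.13890986] [2.37125495e+00 2.06038137e+00 4.92246355e-04] [ 0.3419068  -0.68542623 -0.62306021] [ 0.04911675 -0.10371958 -0.03322371] 8.018107593800446e-05
top row195-200 S [[32, 38, 31, 33, 34, 35, 32, 35, 34, 33, 35, 34], [31, 31, 33, 33, 33, 34, 34, 33, 33, 35, 34, 36], [34, 29, 31, 35, 34, 32, 35, 33, 36, 33, 33, 33]]
```

View pics/w7.png

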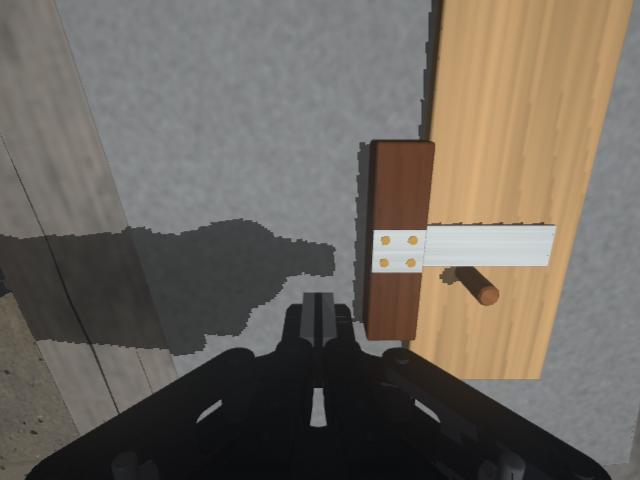

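The wrist view shows the stock (370–434, 140–340) against the board's near edge and the blade's lower edge at row 266, reaching the dowel's foot at (458,270). The closed fingers sit behind the stock. Next comes a gentle push at the middle to seat it.

Emit:
drive_tool:
  increments:
    - {"x":0,"y":0,"z":-35,"rx":0,"ry":0,"rz":0,"claw":0}
    - {"x":0,"y":0,"z":-70,"rx":0,"ry":0,"rz":0,"claw":0}
    - {"x":0,"y":0,"z":-92,"rx":0,"ry":0,"rz":0,"claw":0}
    - {"x":0,"y":0,"z":-98,"rx":0,"ry":0,"rz":0,"claw":0}
    - {"x":0,"y":0,"z":-98,"rx":0,"ry":0,"rz":0,"claw":0}
    - {"x":6,"y":-1,"z":-98,"rx":0,"ry":0,"rz":0,"claw":0}
    - {"x":12,"y":-2,"z":-98,"rx":0,"ry":0,"rz":0,"claw":0}
    - {"x":12,"y":-2,"z":-98,"rx":0,"ry":0,"rz":0,"claw":0}

```text
clock: 9.65
tcp_pos: [0.5716, -0.0374, 0.0429]
tool_rot: [2.369, 2.058, 0.004]
force: [0.0, -0.5, 0.5]
grip_width: 0.0002
grasp_force: 0.0
```

Emit:
drive_tool:
  increments:
    - {"x":1,"y":0,"z":-3,"rx":0,"ry":0,"rz":0,"claw":0}
    - {"x":3,"y":-0.5,"z":-3,"rx":0,"ry":0,"rz":0,"claw":0}
    - {"x":5,"y":-0.7,"z":-3,"rx":0,"ry":0,"rz":0,"claw":0}
    - {"x":6,"y":-0.9,"z":-3,"rx":0,"ry":0,"rz":0,"claw":0}
    - {"x":7,"y":-1,"z":-3,"rx":0,"ry":0,"rz":0,"claw":0}
    - {"x":7,"y":-1,"z":-3,"rx":0,"ry":0,"rz":0,"claw":0}

```text
clock: 10.25
tcp_pos: [0.5762, -0.0379, 0.0384]
tool_rot: [2.371, 2.06, 0.0]
force: [-1.1, 0.3, -0.7]
grip_width: -0.0001
grasp_force: 0.0
```

Emit:
drive_tool:
  increments:
    - {"x":1,"y":0,"z":0,"rx":0,"ry":0,"rz":0,"claw":0}
    - {"x":2,"y":0,"z":0,"rx":0,"ry":0,"rz":0,"claw":0}
    - {"x":2,"y":0,"z":0,"rx":0,"ry":0,"rz":0,"claw":0}

```text
clock: 10.55
tcp_pos: [0.5783, -0.0379, 0.0384]
tool_rot: [2.371, 2.06, 0.0]
force: [0.3, 0.5, 1.1]
grip_width: -0.0
grasp_force: 0.0
```

Emit:
drive_tool:
  increments:
    - {"x":1,"y":0,"z":0,"rx":0,"ry":0,"rz":0,"claw":0}
    - {"x":2,"y":0,"z":0,"rx":0,"ry":0,"rz":0,"claw":0}
    - {"x":3,"y":-0.4,"z":0,"rx":0,"ry":0,"rz":0,"claw":0}
    - {"x":3,"y":-0.4,"z":0,"rx":0,"ry":0,"rz":0,"claw":0}

```text
clock: 10.95
tcp_pos: [0.5793, -0.0378, 0.0381]
tool_rot: [-2.369, -2.059, 0.003]
force: [-6.2, 1.2, 4.5]
grip_width: -0.0
grasp_force: 3.0
```

Emit:
drive_tool:
  increments:
    - {"x":1,"y":0,"z":0,"rx":0,"ry":0,"rz":0,"claw":0}
    - {"x":2,"y":0,"z":0,"rx":0,"ry":0,"rz":0,"claw":0}
    - {"x":3,"y":-0.4,"z":0,"rx":0,"ry":0,"rz":0,"claw":0}
    - {"x":3,"y":-0.4,"z":0,"rx":0,"ry":0,"rz":0,"claw":0}

```text
clock: 11.35
tcp_pos: [0.5794, -0.0377, 0.0378]
tool_rot: [-2.366, -2.056, 0.009]
force: [-13.2, 1.0, 10.3]
grip_width: -0.0004
grasp_force: 6.8
```

Emit:
drive_tool:
  increments:
    - {"x":-4,"y":0.6,"z":0,"rx":0,"ry":0,"rz":0,"claw":0}
    - {"x":-15,"y":2,"z":0,"rx":0,"ry":0,"rz":0,"claw":0}
    - {"x":-27,"y":4,"z":20,"rx":0,"ry":0,"rz":0,"claw":0}
    - {"x":-27,"y":4,"z":60,"rx":0,"ry":0,"rz":0,"claw":0}
    - {"x":-27,"y":4,"z":100,"rx":0,"ry":0,"rz":0,"claw":0}
    - {"x":-40,"y":4,"z":120,"rx":0,"ry":0,"rz":0,"claw":0}
    - {"x":-40,"y":4,"z":120,"rx":0,"ry":0,"rz":0,"claw":0}
    - {"x":-40,"y":4,"z":120,"rx":0,"ry":0,"rz":0,"claw":0}

```text
clock: 12.15
tcp_pos: [0.5448, -0.0348, 0.1586]
tool_rot: [2.37, 2.059, 0.002]
force: [0.2, 0.7, -0.9]
grip_width: -0.0001
grasp_force: 0.0
```

```bash
python3 snap.py 8 | head -1; python3 - <<'E'
from h import *
im=np.load("pics/w8.npz")["frame"];cv2.imwrite("pics/w8.png",cv2.resize(im[100:340,330:650],None,fx=2.5,fy=2.5,interpolation=cv2.INTER_CUBIC))
E
```

```text
12.15 [ 0.54475351 -0.03476676  0.15858303] [2.37036208e+00 2.05923973e+00 2.24111848e-03] [ 0.22608308  0.70969876 -0.87767549] [-0.00516312  0.08725106 -0.03109724] -0.00010102868251519079
```

View pics/w8.png

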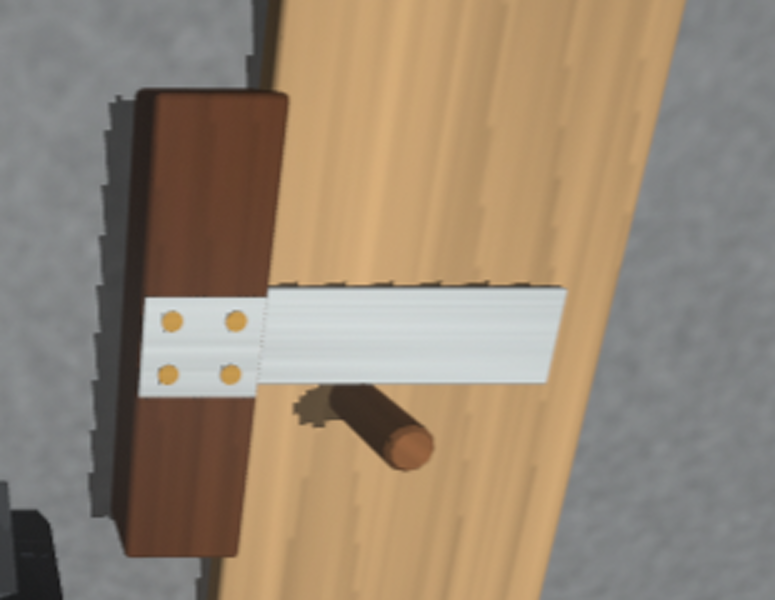

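The crop shows the stock overlapping the board's edge line along its whole length, with the dowel coming out from directly under the blade's lower edge at crop (350,383) and its top at (409,448). I'll work out the contact gap by casting rays.

```bash
cat > gap.py <<'E'
import sys
from h import *
f=np.load(sys.argv[1]);K=f["intrinsics"];W=wristW(f,f["pos"],f["rot"]);h=cv2.cvtColor(f["frame"],cv2.COLOR_BGR2HSV)
C=-W[:3,:3].T@W[:3,3];print("cam",np.round(C*1000,1))
def line(P):
    vx,vy,x,y=cv2.fitLine((P[:,:2]*1000).astype(np.float32),cv2.DIST_HUBER,0,.01,.01).ravel();return np.array([vx,vy]),np.array([x,y])
G=cv2.inRange(h,np.array((0,0,150)),np.array((180,45,255)))
e=[];e2=[]
for c in range(445,550,3):
    r=np.flatnonzero(G[205:265,c])+205; e.append([c,r[-1]+.5]);e2.append([c,r[0]-.5])
d,p=line(ray(K,W,e,.031));d2,p2=line(ray(K,W,e2,.031));d*=np.sign(d[0]);d2*=np.sign(d2[0])
n=np.array([d[1],-d[0]])   # -y side normal
print("blade edge yaw",np.degrees(np.arctan2(d[1],d[0])),np.degrees(np.arctan2(d2[1],d2[0])),"width",(p-p2)@n)
c=blob(h,(0,120,110),(18,255,230),(480,265,510,295));print("top n",len(c),c.min(0),c.max(0))
(q,r)=cv2.minEnclosingCircle((ray(K,W,c,.064)[:,:2]*1000).astype(np.float32));print("dowel top",q,r,"dist to edge",(np.array(q)-p)@n)
# board edge (above stock) and stock front top edge
B=cv2.inRange(h,np.array((8,60,120)),np.array((25,200,255)))
bd,bp=line(ray(K,W,[[np.flatnonzero(B[r,400:])[0]+399.5,r] for r in range(5,130,4)],.024));bd*=np.sign(bd[1]);
S=[]
for r in list(range(150,210,3))+list(range(270,315,3)):
    S.append([np.flatnonzero(B[r,400:])[0]+399.5,r])
sd,sp=line(ray(K,W,S,.04));sd*=np.sign(sd[1]);bn=np.array([bd[1],-bd[0]])
print("board yaw",-np.degrees(np.arctan2(bd[0],bd[1])),"stock front yaw",-np.degrees(np.arctan2(sd[0],sd[1])),"offset stock-board",(sp-bp)@bn)
E
python3 gap.py pics/w8.npz
```

```text
cam [555.6  47.5 277.6]
blade edge yaw -8.397077 -8.121652 width 30.33132
top n 48 [486 271] [503 287]
dowel top (659.25634765625, -68.61798095703125) 6.517739772796631 dist to edge 5.949824353522672
board yaw -8.341767 stock front yaw -8.265107 offset stock-board -0.91895294
```

Emit:
drive_tool:
  increments:
    - {"x":30,"y":6,"z":0,"rx":0,"ry":0,"rz":0,"claw":0}
    - {"x":60,"y":12,"z":0,"rx":0,"ry":0,"rz":0,"claw":0}
    - {"x":90,"y":18,"z":0,"rx":0,"ry":0,"rz":0,"claw":0}
    - {"x":123,"y":25,"z":0,"rx":0,"ry":0,"rz":0,"claw":0}
    - {"x":123,"y":25,"z":-30,"rx":0,"ry":0,"rz":0,"claw":0}
    - {"x":123,"y":25,"z":-60,"rx":0,"ry":0,"rz":0,"claw":0}
    - {"x":123,"y":25,"z":-80,"rx":0,"ry":0,"rz":0,"claw":0}
    - {"x":123,"y":25,"z":-80,"rx":0,"ry":0,"rz":0,"claw":0}

```text
clock: 13.05
tcp_pos: [0.6637, -0.0091, 0.0723]
tool_rot: [-2.366, -2.056, 0.01]
force: [0.1, 0.1, -0.4]
grip_width: -0.0001
grasp_force: 0.0
```

Emit:
drive_tool:
  increments:
    - {"x":4,"y":0,"z":-10,"rx":0,"ry":0,"rz":0,"claw":0}
    - {"x":4,"y":0,"z":-18,"rx":0,"ry":0,"rz":0,"claw":0}
    - {"x":4,"y":0,"z":-18,"rx":0,"ry":0,"rz":0,"claw":0}
    - {"x":4,"y":0,"z":-18,"rx":0,"ry":0,"rz":0,"claw":0}
    - {"x":4,"y":0,"z":-18,"rx":0,"ry":0,"rz":0,"claw":0}

```text
clock: 13.55
tcp_pos: [0.6716, -0.0097, 0.0612]
tool_rot: [2.371, 2.06, 0.002]
force: [0.7, -0.2, 0.5]
grip_width: 0.0001
grasp_force: 0.0
```

Emit:
drive_tool:
  increments:
    - {"x":-3,"y":0,"z":-5,"rx":0,"ry":0,"rz":0,"claw":0}
    - {"x":-3,"y":0,"z":-9.5,"rx":0,"ry":0,"rz":0,"claw":0}
    - {"x":-3,"y":0,"z":-9.5,"rx":0,"ry":0,"rz":0,"claw":0}
    - {"x":-3.4,"y":-3,"z":-9.5,"rx":0,"ry":0,"rz":0,"claw":0}
    - {"x":-3.8,"y":-6,"z":-9.5,"rx":0,"ry":0,"rz":0,"claw":0}
    - {"x":-4,"y":-8,"z":-9.5,"rx":0,"ry":0,"rz":0,"claw":0}
    - {"x":-4,"y":-8,"z":-9.5,"rx":0,"ry":0,"rz":0,"claw":0}

```text
clock: 14.25
tcp_pos: [0.6672, -0.0182, 0.051]
tool_rot: [2.372, 2.06, 0.0]
force: [-1.1, -0.4, 0.1]
grip_width: 0.0002
grasp_force: 0.0
```

Emit:
drive_tool:
  increments:
    - {"x":0,"y":-0.7,"z":0,"rx":0,"ry":0,"rz":0,"claw":0}
    - {"x":0,"y":-1.5,"z":0,"rx":0,"ry":0,"rz":0,"claw":0}
    - {"x":0,"y":-1.5,"z":0,"rx":0,"ry":0,"rz":0,"claw":0}

```text
clock: 14.55
tcp_pos: [0.6671, -0.0192, 0.0509]
tool_rot: [2.372, 2.06, 0.0]
force: [0.3, 0.5, -0.6]
grip_width: -0.0
grasp_force: 0.0
```

Emit:
drive_tool:
  increments:
    - {"x":0,"y":-0.7,"z":0,"rx":0,"ry":0,"rz":0,"claw":0}
    - {"x":0,"y":-1.5,"z":0,"rx":0,"ry":0,"rz":0,"claw":0}
    - {"x":0,"y":-1.5,"z":0,"rx":0,"ry":0,"rz":0,"claw":0}

```text
clock: 14.85
tcp_pos: [0.6671, -0.0207, 0.0508]
tool_rot: [2.371, 2.06, 0.0]
force: [0.3, -0.2, 0.1]
grip_width: -0.0002
grasp_force: 0.0
```

Emit:
drive_tool:
  increments:
    - {"x":0,"y":-0.7,"z":0,"rx":0,"ry":0,"rz":0,"claw":0}
    - {"x":0,"y":-1.2,"z":0,"rx":0,"ry":0,"rz":0,"claw":0}
    - {"x":0,"y":-1.2,"z":0,"rx":0,"ry":0,"rz":0,"claw":0}

```text
clock: 15.15
tcp_pos: [0.6671, -0.0219, 0.0508]
tool_rot: [2.372, 2.06, 0.0]
force: [-0.2, 0.3, -0.1]
grip_width: 0.0006
grasp_force: 0.0
```

Emit:
drive_tool:
  increments:
    - {"x":0,"y":-0.5,"z":0,"rx":0,"ry":0,"rz":0,"claw":0}
    - {"x":0,"y":-1,"z":0,"rx":0,"ry":0,"rz":0,"claw":0}
    - {"x":0,"y":-1,"z":0,"rx":0,"ry":0,"rz":0,"claw":0}

```text
clock: 15.45
tcp_pos: [0.6671, -0.0225, 0.0508]
tool_rot: [-2.371, -2.06, -0.001]
force: [-0.3, 1.8, 0.6]
grip_width: 0.0001
grasp_force: 0.8
```

Emit:
drive_tool:
  increments:
    - {"x":0,"y":-0.5,"z":0,"rx":0,"ry":0,"rz":0,"claw":0}
    - {"x":0,"y":-1,"z":0,"rx":0,"ry":0,"rz":0,"claw":0}
    - {"x":0,"y":-1,"z":0,"rx":0,"ry":0,"rz":0,"claw":0}

```text
clock: 15.75
tcp_pos: [0.667, -0.0228, 0.0508]
tool_rot: [-2.37, -2.061, -0.002]
force: [-0.5, 5.8, 0.1]
grip_width: 0.0003
grasp_force: 2.5
```

Emit:
drive_tool:
  increments:
    - {"x":0,"y":-0.5,"z":0,"rx":0,"ry":0,"rz":0,"claw":0}
    - {"x":0,"y":-1,"z":0,"rx":0,"ry":0,"rz":0,"claw":0}
    - {"x":0,"y":-1,"z":0,"rx":0,"ry":0,"rz":0,"claw":0}

```text
clock: 16.05
tcp_pos: [0.667, -0.023, 0.0508]
tool_rot: [-2.368, -2.061, -0.003]
force: [0.9, 6.9, 0.3]
grip_width: 0.0004
grasp_force: 3.7
```

Emit:
drive_tool:
  increments:
    - {"x":0,"y":4,"z":0,"rx":0,"ry":0,"rz":0,"claw":0}
    - {"x":1,"y":12,"z":0,"rx":0,"ry":0,"rz":0,"claw":0}
    - {"x":1,"y":12,"z":30,"rx":0,"ry":0,"rz":0,"claw":0}
    - {"x":1,"y":12,"z":70,"rx":0,"ry":0,"rz":0,"claw":0}
    - {"x":1,"y":12,"z":108,"rx":0,"ry":0,"rz":0,"claw":0}
    - {"x":-40,"y":5,"z":108,"rx":0,"ry":0,"rz":0,"claw":0}
    - {"x":-80,"y":-4,"z":108,"rx":0,"ry":0,"rz":0,"claw":0}
    - {"x":-120,"y":-10,"z":108,"rx":0,"ry":0,"rz":0,"claw":0}

```text
clock: 16.85
tcp_pos: [0.5462, -0.0354, 0.1592]
tool_rot: [2.37, 2.059, -0.0]
force: [-0.2, -0.6, -0.3]
grip_width: -0.0005
grasp_force: 0.0
```

Emit:
drive_tool:
  increments:
    - {"x":0,"y":0,"z":0,"rx":0,"ry":0,"rz":0,"claw":0}
    - {"x":0,"y":0,"z":0,"rx":0,"ry":0,"rz":0,"claw":0}
    - {"x":0,"y":0,"z":0,"rx":0,"ry":0,"rz":0,"claw":0}

```text
clock: 17.15
tcp_pos: [0.5486, -0.0351, 0.1595]
tool_rot: [2.37, 2.059, 0.002]
force: [0.6, 0.5, 0.0]
grip_width: -0.0001
grasp_force: 0.0
```

```bash
python3 snap.py 9 | head -1;python3 gap.py pics/w9.npz
```

```text
17.15 [ 0.54863414 -0.03512069  0.15948466] [2.36989593e+00 2.05883839e+00 2.10258742e-03] [0.57529394 0.5316643  0.01195925] [-0.0179878   0.02533153 -0.03047429] -0.0001482643482407936
cam [559.5  47.3 278.4]
blade edge yaw -7.5038614 -8.127694 width 30.159067
top n 48 [480 271] [497 287]
dowel top (659.94873046875, -69.01469421386719) 6.423088073730469 dist to edge 6.11689711672625
board yaw -8.341742 stock front yaw -8.096866 offset stock-board -0.9195061
```

Emit:
drive_tool:
  increments:
    - {"x":5,"y":-1,"z":-40,"rx":0,"ry":0,"rz":0,"claw":0}
    - {"x":10,"y":-2,"z":-80,"rx":0,"ry":0,"rz":0,"claw":0}
    - {"x":14,"y":-2,"z":-110,"rx":0,"ry":0,"rz":0,"claw":0}
    - {"x":18,"y":-2,"z":-120,"rx":0,"ry":0,"rz":0,"claw":0}
    - {"x":22,"y":-3,"z":-120,"rx":0,"ry":0,"rz":0,"claw":0}
    - {"x":25,"y":-3,"z":-120,"rx":0,"ry":0,"rz":0,"claw":0}
    - {"x":27,"y":-3.5,"z":-120,"rx":0,"ry":0,"rz":0,"claw":0}
    - {"x":27,"y":-3.5,"z":-120,"rx":0,"ry":0,"rz":0,"claw":0}

```text
clock: 18.05
tcp_pos: [0.5755, -0.0386, 0.04]
tool_rot: [2.37, 2.059, 0.003]
force: [-0.0, -0.1, 0.1]
grip_width: -0.0004
grasp_force: 0.0
```

Emit:
drive_tool:
  increments:
    - {"x":1,"y":-0.2,"z":0,"rx":0,"ry":0,"rz":0,"claw":0}
    - {"x":2,"y":-0.3,"z":0,"rx":0,"ry":0,"rz":0,"claw":0}
    - {"x":3,"y":-0.5,"z":0,"rx":0,"ry":0,"rz":0,"claw":0}
    - {"x":4,"y":-0.6,"z":0,"rx":0,"ry":0,"rz":0,"claw":0}
    - {"x":4,"y":-0.6,"z":0,"rx":0,"ry":0,"rz":0,"claw":0}

```text
clock: 18.55
tcp_pos: [0.5782, -0.039, 0.0389]
tool_rot: [2.371, 2.06, 0.0]
force: [-0.7, -0.1, 0.2]
grip_width: -0.0002
grasp_force: 0.0
```

Emit:
drive_tool:
  increments:
    - {"x":1,"y":-0.2,"z":0,"rx":0,"ry":0,"rz":0,"claw":0}
    - {"x":2,"y":-0.3,"z":0,"rx":0,"ry":0,"rz":0,"claw":0}
    - {"x":3,"y":-0.5,"z":0,"rx":0,"ry":0,"rz":0,"claw":0}
    - {"x":4,"y":-0.6,"z":0,"rx":0,"ry":0,"rz":0,"claw":0}
    - {"x":5,"y":-0.7,"z":0,"rx":0,"ry":0,"rz":0,"claw":0}
    - {"x":5,"y":-0.7,"z":0,"rx":0,"ry":0,"rz":0,"claw":0}

```text
clock: 19.15
tcp_pos: [0.5792, -0.0391, 0.0384]
tool_rot: [-2.367, -2.057, 0.008]
force: [-11.1, 0.6, 8.8]
grip_width: 0.0002
grasp_force: 5.6
```

Emit:
drive_tool:
  increments:
    - {"x":-4,"y":0.6,"z":0,"rx":0,"ry":0,"rz":0,"claw":0}
    - {"x":-15,"y":2,"z":0,"rx":0,"ry":0,"rz":0,"claw":0}
    - {"x":-27,"y":4,"z":20,"rx":0,"ry":0,"rz":0,"claw":0}
    - {"x":-27,"y":4,"z":60,"rx":0,"ry":0,"rz":0,"claw":0}
    - {"x":-32,"y":4,"z":100,"rx":0,"ry":0,"rz":0,"claw":0}
    - {"x":-36,"y":4,"z":120,"rx":0,"ry":0,"rz":0,"claw":0}
    - {"x":-36,"y":4,"z":120,"rx":0,"ry":0,"rz":0,"claw":0}
    - {"x":-36,"y":4,"z":120,"rx":0,"ry":0,"rz":0,"claw":0}

```text
clock: 19.95
tcp_pos: [0.5477, -0.0358, 0.159]
tool_rot: [2.37, 2.059, 0.002]
force: [-0.9, 0.4, -0.4]
grip_width: -0.0003
grasp_force: 0.0
```

Emit:
drive_tool:
  increments:
    - {"x":0,"y":0,"z":0,"rx":0,"ry":0,"rz":0,"claw":0}
    - {"x":0,"y":0,"z":0,"rx":0,"ry":0,"rz":0,"claw":0}
    - {"x":0,"y":0,"z":0,"rx":0,"ry":0,"rz":0,"claw":0}

```text
clock: 20.25
tcp_pos: [0.5465, -0.0355, 0.1575]
tool_rot: [-2.37, -2.059, 0.002]
force: [-0.1, 0.4, -0.5]
grip_width: 0.0002
grasp_force: 0.0
```

```bash
python3 snap.py 10 | head -1;python3 gap.py pics/w10.npz;python3 - <<'E'
from h import *
im=np.load("pics/w10.npz")["frame"];cv2.imwrite("pics/w10.png",cv2.resize(im[100:340,330:650],None,fx=2.5,fy=2.5,interpolation=cv2.INTER_CUBIC))
E
```

```text
20.25 [ 0.5465472  -0.03551009  0.15753159] [-2.37019231e+00 -2.05934248e+00  1.94048016e-03] [-0.0732088   0.39856734 -0.54527084] [-0.01486913 -0.01462346 -0.00129829] 0.00023733235126963332
cam [557.9  46.7 276.5]
blade edge yaw -8.042746 -8.050085 width 29.502203
top n 47 [486 271] [502 288]
dowel top (659.7067260742188, -68.8724136352539) 6.402200698852539 dist to edge 6.110400257564379
board yaw -8.364262 stock front yaw -8.134691 offset stock-board -0.7909765
```

View pics/w10.png

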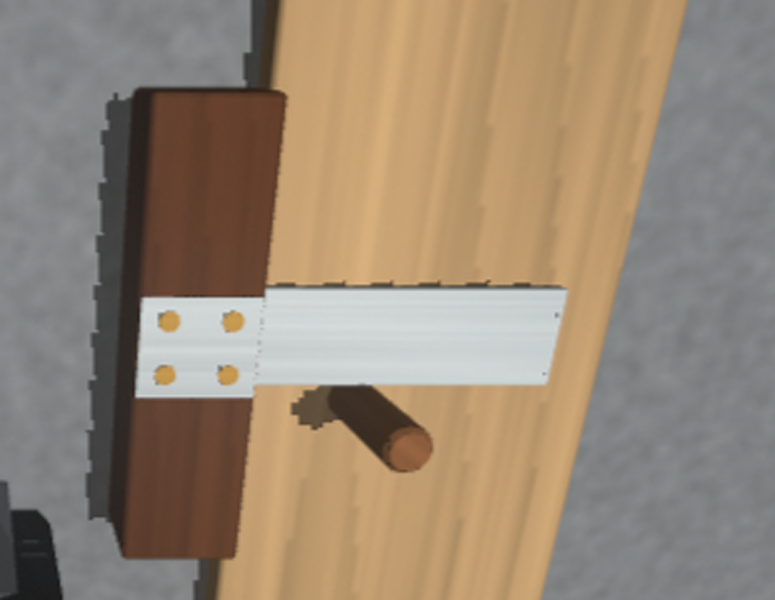

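The blade still meets the dowel at crop (350,385). The stock reads about 0.2° off the board, which could mean a few tenths of a mm gap at its left end, so I'll seat that end with a push there.

Emit:
drive_tool:
  increments:
    - {"x":5,"y":18,"z":-10,"rx":0,"ry":0,"rz":0,"claw":0}
    - {"x":12,"y":37,"z":-40,"rx":0,"ry":0,"rz":0,"claw":0}
    - {"x":18,"y":37.5,"z":-80,"rx":0,"ry":0,"rz":0,"claw":0}
    - {"x":22,"y":37.5,"z":-110,"rx":0,"ry":0,"rz":0,"claw":0}
    - {"x":26,"y":37.5,"z":-119,"rx":0,"ry":0,"rz":0,"claw":0}
    - {"x":29,"y":37,"z":-119,"rx":0,"ry":0,"rz":0,"claw":0}
    - {"x":32,"y":36.5,"z":-119,"rx":0,"ry":0,"rz":0,"claw":0}
    - {"x":32,"y":36.5,"z":-119,"rx":0,"ry":0,"rz":0,"claw":0}

```text
clock: 21.15
tcp_pos: [0.5811, 0.0004, 0.0418]
tool_rot: [2.37, 2.058, 0.004]
force: [0.6, 0.1, 0.2]
grip_width: -0.0001
grasp_force: 0.0
```

Emit:
drive_tool:
  increments:
    - {"x":1,"y":-0.2,"z":0,"rx":0,"ry":0,"rz":0,"claw":0}
    - {"x":2,"y":-0.3,"z":0,"rx":0,"ry":0,"rz":0,"claw":0}
    - {"x":3,"y":-0.5,"z":0,"rx":0,"ry":0,"rz":0,"claw":0}
    - {"x":4,"y":-0.6,"z":0,"rx":0,"ry":0,"rz":0,"claw":0}
    - {"x":5,"y":-0.7,"z":0,"rx":0,"ry":0,"rz":0,"claw":0}
    - {"x":5,"y":-0.7,"z":0,"rx":0,"ry":0,"rz":0,"claw":0}

```text
clock: 21.75
tcp_pos: [0.5842, 0.0001, 0.0398]
tool_rot: [2.371, 2.06, 0.0]
force: [-0.3, -0.4, 0.0]
grip_width: 0.0001
grasp_force: 0.0
```

Emit:
drive_tool:
  increments:
    - {"x":1,"y":-0.1,"z":0,"rx":0,"ry":0,"rz":0,"claw":0}
    - {"x":2,"y":-0.1,"z":0,"rx":0,"ry":0,"rz":0,"claw":0}
    - {"x":3,"y":-0.1,"z":0,"rx":0,"ry":0,"rz":0,"claw":0}
    - {"x":4,"y":-0.1,"z":0,"rx":0,"ry":0,"rz":0,"claw":0}
    - {"x":4,"y":-0.1,"z":0,"rx":0,"ry":0,"rz":0,"claw":0}

```text
clock: 22.25
tcp_pos: [0.5847, 0.0003, 0.0394]
tool_rot: [-2.368, -2.058, 0.008]
force: [-9.5, 0.6, 6.5]
grip_width: 0.0004
grasp_force: 4.7
```

Emit:
drive_tool:
  increments:
    - {"x":1,"y":0,"z":0,"rx":0,"ry":0,"rz":0,"claw":0}
    - {"x":2,"y":0,"z":0,"rx":0,"ry":0,"rz":0,"claw":0}
    - {"x":2,"y":0,"z":0,"rx":0,"ry":0,"rz":0,"claw":0}

```text
clock: 22.55
tcp_pos: [0.5849, 0.0003, 0.0393]
tool_rot: [-2.367, -2.056, 0.012]
force: [-14.3, -0.4, 11.4]
grip_width: 0.0
grasp_force: 7.2
```

Emit:
drive_tool:
  increments:
    - {"x":-5,"y":0.5,"z":0,"rx":0,"ry":0,"rz":0,"claw":0}
    - {"x":-15,"y":2,"z":0,"rx":0,"ry":0,"rz":0,"claw":0}
    - {"x":-30,"y":0,"z":20,"rx":0,"ry":0,"rz":0,"claw":0}
    - {"x":-37,"y":-10,"z":60,"rx":0,"ry":0,"rz":0,"claw":0}
    - {"x":-44,"y":-25,"z":100,"rx":0,"ry":0,"rz":0,"claw":0}
    - {"x":-44,"y":-36,"z":119,"rx":0,"ry":0,"rz":0,"claw":0}
    - {"x":-44,"y":-36,"z":119,"rx":0,"ry":0,"rz":0,"claw":0}
    - {"x":-44,"y":-36,"z":119,"rx":0,"ry":0,"rz":0,"claw":0}

```text
clock: 23.35
tcp_pos: [0.5463, -0.036, 0.1589]
tool_rot: [2.371, 2.059, 0.002]
force: [-0.2, -0.4, -0.1]
grip_width: 0.0002
grasp_force: 0.0
```

Emit:
drive_tool:
  increments:
    - {"x":0,"y":0,"z":0,"rx":0,"ry":0,"rz":0,"claw":0}
    - {"x":0,"y":0,"z":0,"rx":0,"ry":0,"rz":0,"claw":0}
    - {"x":0,"y":0,"z":0,"rx":0,"ry":0,"rz":0,"claw":0}

```text
clock: 23.65
tcp_pos: [0.5455, -0.0354, 0.1575]
tool_rot: [-2.37, -2.06, 0.002]
force: [0.3, 0.1, 0.5]
grip_width: 0.0003
grasp_force: 0.0
```

```bash
for i in 11 12 13; do python3 snap.py $i | head -1;python3 gap.py pics/w$i.npz|grep -v cam; done
```

```text
23.65 [ 0.54545076 -0.03540901  0.15753955] [-2.36953964e+00 -2.05995326e+00  1.98330137e-03] [0.27183948 0.11164405 0.54269131] [-0.02894531  0.01675673 -0.01391897] 0.0002898443328864624
blade edge yaw -8.008389 -8.016309 width 29.503164
top n 49 [487 271] [504 288]
dowel top (659.8082275390625, -68.76417541503906) 6.661479473114014 dist to edge 6.0088312563634645
board yaw -8.398897 stock front yaw -8.138387 offset stock-board -0.76765823
23.75 [ 0.54576673 -0.03558991  0.15801417] [-2.37020993e+00 -2.06034897e+00  1.22650609e-03] [-0.73949721 -1.13626951  0.43452063] [ 0.01656166  0.01106566 -0.08664478] -5.3415163304527766e-06
blade edge yaw -8.286063 -8.035002 width 30.182907
top n 49 [486 271] [503 288]
dowel top (660.821044921875, -69.34473419189453) 6.568971157073975 dist to edge 6.235862390984039
board yaw -8.342029 stock front yaw -8.137511 offset stock-board -0.81238556
23.85 [ 0.54598074 -0.03571994  0.15841197] [-2.37083234e+00 -2.06052558e+00  5.26922530e-04] [ 0.99386583  1.01387987 -0.42503205] [ 0.00760631 -0.02754648  0.05439033] 0.00010746099591589548
blade edge yaw -8.059276 -8.055998 width 29.57728
top n 47 [486 271] [502 287]
dowel top (660.3280029296875, -69.25293731689453) 6.368494033813477 dist to edge 6.530100342751666
board yaw -8.360312 stock front yaw -8.076177 offset stock-board -0.76723194
```

```bash
cat > sub.py <<'E'
from h import *
def edge(s,thr): # first upward crossing, subpixel
    i=np.flatnonzero((s[:-1]<thr)&(s[1:]>=thr))[0];return i+(thr-s[i])/(s[i+1]-s[i])
for n in (7,8,9,10,11,12,13):
    f=np.load(f"pics/w{n}.npz");K=f["intrinsics"];W=wristW(f,f["pos"],f["rot"]);g=cv2.GaussianBlur(f["frame"],(1,5),0)[:,:,2].astype(float)
    h=cv2.cvtColor(f["frame"],cv2.COLOR_BGR2HSV);B=cv2.inRange(h,np.array((8,60,120)),np.array((25,200,255)))
    def px(rows):
        o=[]
        for r in rows:
            c=np.flatnonzero(B[r,395:])[0]+395;o.append([c-6+edge(g[r,c-6:c+8],140),r])
        return o
    def fit(p,z):
        P=ray(K,W,p,z)[:,:2]*1000;return P
    b=fit(px(range(3,128,2)),.024);s=fit(px(list(range(150,212,2))+list(range(272,316,2))),.04)
    kb=np.polyfit(b[:,1],b[:,0],1);ks=np.polyfit(s[:,1],s[:,0],1);gap=np.polyval(kb,s[:,1])-s[:,0]
    print(n,"board",round(np.degrees(np.arctan(kb[0])),3),"stock",round(np.degrees(np.arctan(ks[0])),3),"gap left/right end",round(gap[:8].mean(),2),round(gap[-8:].mean(),2),"rms",np.std(s[:,0]-np.polyval(ks,s[:,1])).round(2))
E
python3 sub.py
```

```text
Traceback (most recent call last):
  File "sub.py", line 14, in <module>
    b=fit(px(range(3,128,2)),.024);s=fit(px(list(range(150,212,2))+list(range(272,316,2))),.04)
                                         ~~^^^^^^^^^^^^^^^^^^^^^^^^^^^^^^^^^^^^^^^^^^^^^^^
  File "sub.py", line 10, in px
    c=np.flatnonzero(B[r,395:])[0]+395;o.append([c-6+edge(g[r,c-6:c+8],140),r])
                                                     ~~~~^^^^^^^^^^^^^^^^^^
  File "sub.py", line 3, in edge
    i=np.flatnonzero((s[:-1]<thr)&(s[1:]>=thr))[0];return i+(thr-s[i])/(s[i+1]-s[i])
      ~~~~~~~~~~~~~~~~~~~~~~~~~~~~~~~~~~~~~~~~~^^^
IndexError: index 0 is out of bounds for axis 0 with size 0
```

```bash
sed -i 's/(7,8,9/(8,9/; s/            c=np.flat/            c=np.flat/' sub.py; sed -i 's/o.append(\[c-6+edge(g\[r,c-6:c+8\],140),r\])/v=g[r,c-6:c+8]\n            if v[:6].min()<140<=v.max(): o.append([c-6+edge(v,140),r])/' sub.py; python3 sub.py
```

```text
8 board 8.329 stock 8.137 gap left/right end 1.4 1.02 rms 0.03
9 board 8.341 stock 8.064 gap left/right end 1.49 0.92 rms 0.05
10 board 8.308 stock 8.107 gap left/right end 1.42 1.0 rms 0.05
11 board 8.316 stock 8.14 gap left/right end 1.36 1.02 rms 0.06
12 board 8.31 stock 8.127 gap left/right end 1.37 1.01 rms 0.06
13 board 8.296 stock 8.131 gap left/right end 1.39 1.05 rms 0.06
```

```bash
python3 -c "
from station import *
print(close_job())"
```

```text
the job is handed in; nothing more can be done
None
```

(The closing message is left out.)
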